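# Clamp a hanger bar for soldering

## Task

Draw the narrow steel bar with the hanging eye out of the stock rack and lay it flat in the bed of the hold-down clamp, between the two guide rails, its plain end pushed home against the end stop and the eye sticking out of the open end. Then press the clamp's sprung lever down until it latches and stays down by itself, holding the bar for soldering. Leave the wide strip, the flux jar and the brush where they are.

Things in the scene. Friction and masses are not known exactly. Their poses are not given: they have to be found in the camera images.
- bar: hanger bar, loose, 0.16 kg: flat grey steel, 160 long (its x) x 24 wide x 12 thick, with a flat round eye (36 outside, 8 thick) on its -x end. Origin: centre of the flat part's underside; plain end at x = +80, end of the eye at x = -112. At the start it lies on the table in one of the rack's two bays, eye inside under the clear cover, 70 to 85 mm of the plain end sticking out
- bar_tip (a point): middle of the plain end of the bar, at its underside (bar x = +80). This end goes under the clamp's lever, so the bar must be laid down and taken again near the eye (its flat part from x = -75 to -40 stays clear of the bed)
- bar_eye (a point): centre of the eye, at the level of the underside (bar x = -94)
- strip: bystander: plain steel strip 160 x 42 x 8 mm without an eye, in the other bay of the rack; its plain end sticks out likewise
- rack: fixed stock rack: wooden walls 6 thick, 45 high, clear cover above (top at 49 mm), 166 wide (its x) x 131 deep (y), no floor. Origin on the table in its middle. Open towards its -y (front edge y = -62), closed at the back (y = +62); two bays 74 wide at x = -40 and +40. The bars lie along its y and are drawn out towards -y
- clamp: fixed hold-down clamp, base 225 (its x, -125 to +100) x 132 (y, -65 to +67) x 12 mm. Origin on the table below where the foot presses. Its bed runs along y at x = 0 (see stop). The lever crosses over the bed at y = 0, from its hinge (x = +80, z = 68) towards -x; a sprung latch bolt in a post at x = -100 (62 high) catches the lever's pin
- stop (a point): foot of the end stop's face, at bed level (clamp x = 0, y = -45, z = 25). From here the bed (top z = 25) runs to its open end at clamp y = +67, between guide rails 36 mm apart inside and 9 mm high. The bar enters from +y, plain end towards -y, under the raised lever (its foot then 45 mm above the bed)
- lever (a joint): angle of the clamp's lever (rad): 0 raised (its spring lifts it), 0.50 latched, 0.54 as far as it goes. It has to pass about 0.50 for the bolt to snap over its pin; it needs about 12 N at the palm plate
- palm (a point): centre of the top of the lever's dark palm plate (56 x 42 mm, at the lever's free end), where to press. It swings about the hinge axis (clamp x = +80, z = 68, along y): latched it is at clamp x = -125, z = 90; raised at x = -89, z = 186
- foot: sprung round rubber foot, 24 across, under the lever; origin at the middle of its underside. It presses the bar down with about 9 N when the lever is latched
- flux_jar: bystander: brown glass jar, 56 across, 75 high, loose
- brush: bystander: wooden-handled brush 170 long, loose
Mind the look-alikes: they are no part of the job. Leave any pink or yellow look-alike of the bar alone.

How it is judged:
By the outcome, as a careful person would: the job done as asked, in the order asked, and still so for the second after the job is handed in, with the robot touching nothing.
It also fails if it takes over 69 s, if anything falls off the work surface, if the arm or the gripper's body presses on something with over 40 N, if the wrist force passes 120 N, or if a joint passes its speed limit or range.

## Robot

A 6-joint arm with a two-finger parallel gripper is mounted at the origin on the work surface. World frame = base frame: x ahead of the robot, y to its left, z up, the work surface at z = 0. Lengths are in m, angles in rad, forces in N, time in s.
With the tool pointing down it reaches from about 0.275 to 0.775 m from the base axis. Payload 14.6 kg.
Tool frame: the origin (TCP) lies at the very end of the fingers, on their centre line; the grasp point (between the pads) lies 19 mm behind it (manip.pinch_z is the distance from the TCP to the grasp point, in m); z points along the fingers, y is the line along which they close (so a half turn about z gives the same grasp; the last joint's range is limited). The gripper opens to 85 mm and grips with 20 to 120 N. Pads are 22 mm wide; open, the fingers measure 114 mm over their backs; the gripper's body (76 mm by 85 mm) begins 54 mm behind the grasp point. The pads swing forward as they close: fully open they stand 13 mm farther back than shut.
Start: joints at [-1.387, 0.263, -0.048, 1.259, 0, 1.415], TCP at [0.174, -0.495, 0.231] pointing down, gripper open.
Joint ranges: [-2.65, 2.65], [-0.89, 1.7], [-1.18, 1.37], [-2.13, 2.11], [-1.35, 1.29], [-3.14, 3.14]. Speed limits (rad/s): [1.89, 1.89, 2.57, 2.79, 3.14, 3.14].

## Interface

Orientations are given as a 3x3 rotation matrix whose columns are the frame's x, y, z axes.
In Python, from plant import manip gives the robot as it stands. The module is installed in compiled form; this text tells all that it offers.
- The arm moves only by the tool send_rows, never from a script. Its argument "motion" is a list of rows, each a list of 3 entries, a list of its own where there are three numbers: the closure, from -1 (fully open) to 1 (shut), then the shift along the tool's x, y, z in mm, then the turn, a rotation vector about the tool's x, y, z in degrees. In form: [[claw, [tx, ty, tz], [rx, ry, rz]], ...]. A call has 1 to 8 rows; each row is the pose to reach, as a shift and turn from the pose commanded when the call began, along the tool's axes at that moment; what a row does not reach only later rows make up. A row lasts 1/10 s, in which the tool goes at most 50 mm and 8.59 degrees, less where a joint would pass 70% of its speed; a pose out of reach is approached as far as the arm can. A call with a gripper value outside its range is refused whole. The fingers move at their own pace and stop on an object; "force" is the grip in N (left out, the last holds). Time passes only in rows, so rows that repeat a pose let the fingers close. It gives the time, the measured TCP pose, the force, the opening and the grip force at its end, in the units of the state.
- manip.sense(): the state, without advancing time (a new reading comes with each control period).
- manip.grab_frame(name): name is "scene" or "top"; returns a dict with "image" (420x560x3 uint8, red, green, blue), "range_z" (420x560 float32, m along the optical axis (not along the pixel's ray), 0 where there is no reading), "camera_matrix" (3x3 intrinsics, pixels), "T" (4x4, takes a point from camera to world coordinates). Camera axes: x right, y up, looking along -z (the intrinsics and any distortion apply to the point x, -y, -z); pixel columns grow to the right and rows downward; lengths in m; the calibration is good to about 2 mm. A picture is of the moment at which its call begins.
- manip.finish_job(): hands the job in; it is judged then, once.
The state is a dict: "t": time; "qpos": joint angles; "dq": joint speeds; "joint_torque": joint torques, N m; "position": TCP position; "tool_rot": TCP orientation; "ft_force": force on the tool from outside, world axes, zero at the start; "wrist_torque": the same for the moment, N m; "opening": opening from 0.0 (shut) to 1.0 (fully open); "gripper_force": force on a finger pad.
Only numpy, scipy, OpenCV 4.12 (cv2) and the standard library are available. Lean on these libraries where they do the work, as an engineer would, in place of code of your own. Each camera call takes 0.05 s, during which the arm holds its last target. There are 200 camera calls.

## Working session

There is one attempt and no reset: what is moved stays moved. The work goes in short steps, Python scripts to look and compute and a tool call to move; the robot and the scene stay as the last step left them, time stands still between calls to the robot, and variables do not carry over. Pictures are saved under pics/ and viewed, at most 10 in all, crops included, and the job is handed in when it is done.

Besides the shell and the picture viewer there is one more tool, called after "Call:" as name([rows], argument=value, ...), one row to a line, values as JSON. send_rows: Moves the arm, as the interface text tells. Its arguments: {"type":"object","properties":{"motion":{"type":"array"},"force":{"type":"number"}},"required":["motion"]}

```bash
mkdir -p pics; cat > h.py <<'E'
import numpy as np, cv2
from plant import manip
def grab(n):
    f=manip.grab_frame(n); np.savez('%s.npz'%n,**f); return f
def load(n): return dict(np.load('%s.npz'%n))
def pt(f,u,v,z=None):
    "world point of pixel; z: intersect with plane z, else depth"
    K=f['camera_matrix'];T=f['T']
    d=np.array([(u-K[0,2])/K[0,0],-(v-K[1,2])/K[1,1],-1.])
    R=T[:3,:3];o=T[:3,3]
    if z is None: s=np.median(f['range_z'][int(v)-1:int(v)+2,int(u)-1:int(u)+2])
    else: s=(z-o[2])/(R@d)[2]
    return o+R@d*s
def pix(f,p):
    q=f['T'][:3,:3].T@(np.array(p)-f['T'][:3,3]);K=f['camera_matrix']
    return K[0,0]*q[0]/-q[2]+K[0,2], -K[1,1]*q[1]/-q[2]+K[1,2]
def save(img,name,s=1):
    cv2.imwrite('pics/'+name,cv2.resize(cv2.cvtColor(img,cv2.COLOR_RGB2BGR),None,fx=s,fy=s,interpolation=cv2.INTER_CUBIC))
E
python3 - <<'E'
from h import *
for n in("scene","top"):
    f=grab(n); save(f['image'],n+'0.png',1.4); print(n,f['camera_matrix'].round(1).tolist(),f['T'].round(3).tolist())
s=manip.sense();print(s['tool_rot'],s['position'],manip.pinch_z)
E
```

```text
scene [[493.2, 0.0, 273.1], [0.0, 493.2, 207.3], [0.0, 0.0, 1.0]] [[0.374, -0.649, 0.663, 1.304], [0.927, 0.252, -0.277, -0.343], [0.013, 0.718, 0.696, 0.912], [0.0, 0.0, 0.0, 1.0]]
top [[394.5, 0.0, 280.8], [0.0, 394.5, 208.0], [0.0, 0.0, 1.0]] [[0.025, 0.997, -0.068, 0.472], [-1.0, 0.024, -0.016, -0.017], [-0.015, 0.068, 0.998, 1.091], [0.0, 0.0, 0.0, 1.0]]
[[ 9.43157457e-01  3.32346176e-01 -1.77720519e-04]
 [ 3.32346192e-01 -9.43157001e-01  9.37952647e-04]
 [ 1.44106623e-04 -9.43701771e-04 -9.99999544e-01]] [ 0.1744336  -0.49490941  0.23085943] 0.0187
```

View pics/top0.png

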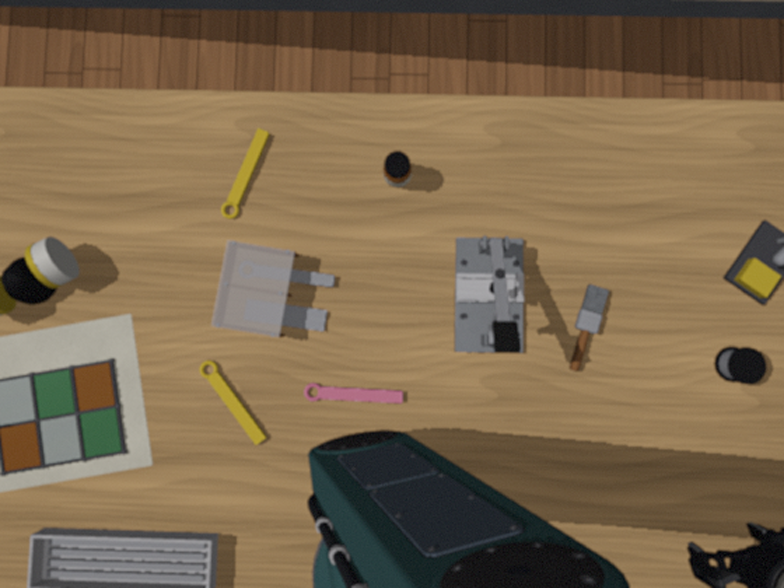

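View pics/scene0.png

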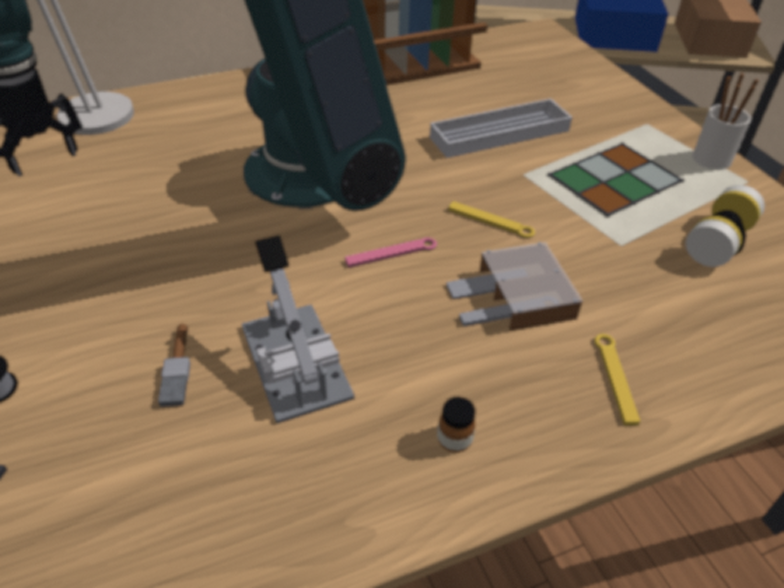

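Top view (1.4x pixels): two grey ends stick out of the rack: the narrow one at (318,280) and the wide one at (312,318). The narrow one fits the bar. The yellow ones at (248,170) and (235,405) and the pink one at (355,394) are look-alikes. The clamp is at (490,295) with its palm plate at (507,337). I'll confirm in an enlarged crop.

```bash
python3 - <<'E'
from h import *
f=load('top'); a=f['image'][165:245,145:245]; b=f['image'][163:258,315:385]
A=cv2.resize(a,(500,400),interpolation=cv2.INTER_CUBIC); B=cv2.resize(b,(295,400),interpolation=cv2.INTER_CUBIC)
save(np.hstack([A,B]),'crop1.png')
s=load('scene'); c=s['image'][160:310,160:420]; save(c,'crop2.png',3)
E
```

```text
(no output)
```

View pics/crop1.png

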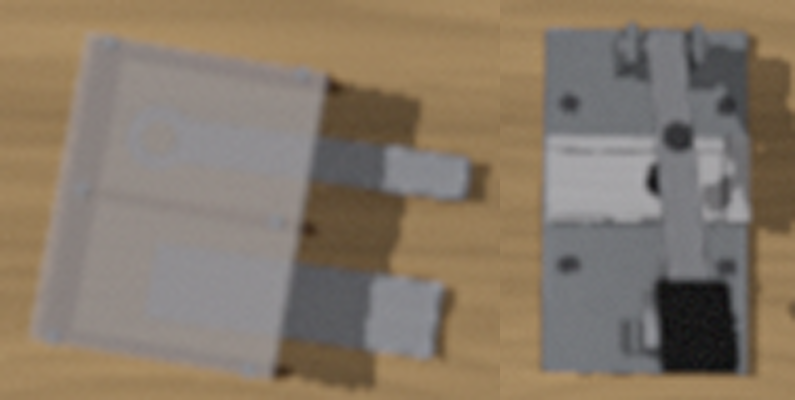

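View pics/crop2.png

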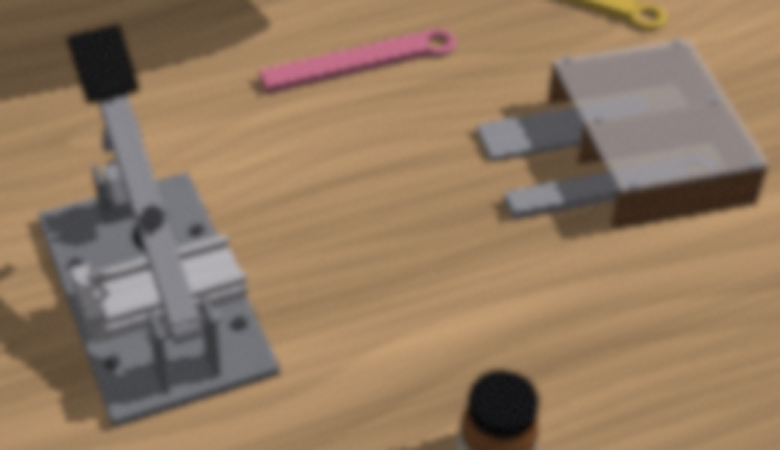

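The crop confirms it: the narrow piece has its eye at crop (160,136) and its plain tip at (468,179). The strip has no eye. In the clamp, the bed opens to the left (towards world +y) and the stop is on the right at (722,190).

```bash
python3 - <<'E'
from h import *
f=load('top')
A=lambda x,y:(145+x/5-.4,165+y/5-.4)
B=lambda x,y:(315+(x-500)/4.214-.4,163+y/4.21-.4)
for n,p,z in [('tip1',A(470,158),.012),('tip2',A(467,200),.012),('exit1',A(320,138),.012),('exit2',A(313,181),.012),('eye',A(160,136),.008),('r fl',A(325,77),.049),('r fr',A(277,377),.049),('r bl',A(92,37),.049),('r br',A(35,338),.049),('strip1',A(443,283),.008),('strip2',A(438,357),.008)]+[('c',B(*q),.012) for q in((545,30),(748,30),(752,375),(543,373))]+[('bed',B(*q),.034) for q in((545,135),(545,221),(722,138),(748,221))]:
    print(n,(1000*pt(f,*p,z)).round(1))
# depth map check: clamp base edges via scene
s=load('scene')
C=lambda x,y:(160+x/3-.3,160+y/3-.3)
for n,p,z in [('base -x+y',C(187,176),.012),('base +x+y',C(279,372),.012),('+x-y',C(112,423),.0),('-x-y',C(40,215),.012),('bar tip near',C(508,192),.012),('bar tip far',C(513,213),.0),('palm',C(103,62),.186)]:
    print(n,(1000*pt(s,*p,z)).round(1))
print('palm depth',pt(s,*C(103,62)).round(3),pt(f,*B(697,325)).round(3),'bar depth',pt(f,*A(430,175)).round(3))
E
```

```text
tip1 [574.9 118.1  12. ]
tip2 [551.7 119.   12. ]
exit1 [584.  201.3  12. ]
exit2 [560.1 204.2  12. ]
eye [583.4 291.    8. ]
r fl [612.9 192.4  49. ]
r fr [452.8 211.8  49. ]
r bl [631.5 318.2  49. ]
r br [470.1 341.2  49. ]
strip1 [505.9 131.2   8. ]
strip2 [465.2 132.6   8. ]
c [ 653.8 -118.7   12. ]
c [ 656.8 -250.9   12. ]
c [ 432.6 -255.6   12. ]
c [ 430.5 -121.3   12. ]
bed [ 582.5 -117.8   34. ]
bed [ 527.5 -118.8   34. ]
bed [ 583.2 -230.3   34. ]
bed [ 530.7 -247.3   34. ]
base -x+y [ 437.1 -122.2   12. ]
base +x+y [ 660.1 -120.9   12. ]
+x-y [ 650.3 -249.     0. ]
-x-y [ 436.4 -249.6   12. ]
bar tip near [553.6 125.   12. ]
bar tip far [567.3 124.1   0. ]
palm [ 468.2 -186.8  186. ]
palm depth [ 0.467 -0.187  0.185] [ 0.465 -0.187  0.185] bar depth [0.565 0.14  0.011]
```

```bash
cat >> h.py <<'E'
from scipy.spatial.transform import Rotation as Ro
def go(x,y,z,yaw):
    "shift (tool axes, mm) and turn (deg) to TCP x,y,z (mm), tool down, closing axis (tool y) at yaw deg"
    s=manip.sense();R=np.array(s['tool_rot']);p=np.array(s['position'])*1000
    c,n=np.cos(np.radians(yaw)),np.sin(np.radians(yaw))
    ty=np.array([c,n,0]);tz=np.array([0,0,-1.]);T=np.c_[np.cross(ty,tz),ty,tz]
    print('to',(x,y,z,yaw),'shift',(R.T@(np.array([x,y,z])-p)).round(1),'turn',Ro.from_matrix(R.T@T).as_rotvec(True).round(2))
def st():
    s=manip.sense();R=np.array(s['tool_rot'])
    print('t',round(s['t'],2),'pos',(np.array(s['position'])*1000).round(1),'yawy',np.degrees(np.arctan2(R[1,1],R[0,1])).round(2),'F',np.round(s['ft_force'],1),'op',round(s['opening'],3),'gf',round(s['gripper_force'],1))
E
python3 -c "
from h import *
st();go(567,151,231,-6.6)"
```

```text
t 0.1 pos [ 174.4 -494.9  230.9] yawy -70.59 F [ 0.  -0.1  0. ] op 1.001 gf 0.0
to (567, 151, 231, -6.6) shift [ 5.849e+02 -4.787e+02  4.000e-01] turn [-4.000e-02 -4.000e-02 -6.399e+01]
```

Call:
send_rows([
  [0,[584,-479,0],[0,0,-64]],
  [0,[584,-479,0],[0,0,-64]],
  [0,[584,-479,0],[0,0,-64]],
  [0,[584,-479,0],[0,0,-64]],
  [0,[584,-479,0],[0,0,-64]],
  [0,[584,-479,0],[0,0,-64]],
  [0,[584,-479,0],[0,0,-64]],
  [0,[584,-479,0],[0,0,-64]],
], force=80)

```text
t: 0.9
position: [0.3824, -0.1512, 0.2313]
tool_rot: [[0.109, 0.994, 0.0], [0.994, -0.109, -0.0], [-0.0, 0.0, -1.0]]
ft_force: [0.5, -1.4, -0.2]
opening: 0.497
gripper_force: 0.0
```

```bash
python3 -c "
from h import *
st();go(567,151,100,-6.6)"
```

```text
t 0.9 pos [ 382.4 -151.2  231.3] yawy -6.28 F [ 0.5 -1.4 -0.2] op 0.497 gf 0.0
to (567, 151, 100, -6.6) shift [320.5 150.5 131.3] turn [0.01 0.   0.32]
```

Call:
send_rows([
  [0,[160,75,20],[0,0,0]],
  [0,[320,150,60],[0,0,0]],
  [0,[320,150,131],[0,0,0]],
  [0,[320,150,131],[0,0,0]],
  [0,[320,150,131],[0,0,0]],
  [0,[320,150,131],[0,0,0]],
  [0,[320,150,131],[0,0,0]],
  [0,[320,150,131],[0,0,0]],
])

```text
t: 1.7
position: [0.568, 0.1503, 0.0982]
tool_rot: [[0.113, 0.994, -0.002], [0.994, -0.113, 0.0], [-0.0, -0.002, -1.0]]
ft_force: [-0.7, -0.2, 0.4]
opening: 0.499
gripper_force: 0.0
```

```bash
python3 -c "
from h import *
st();go(567,151,3,-6.6)"
```

```text
t 1.7 pos [568.  150.3  98.2] yawy -6.49 F [-0.7 -0.2  0.4] op 0.499 gf 0.0
to (567, 151, 3, -6.6) shift [ 0.6 -0.9 95.2] turn [-0.09  0.    0.11]
```

Call:
send_rows([
  [0,[0,0,40],[0,0,0]],
  [0,[0,0,75],[0,0,0]],
  [0,[0,-1,95],[0,0,0]],
  [0,[0,-1,95],[0,0,0]],
  [1,[0,-1,95],[0,0,0]],
  [1,[0,-1,95],[0,0,0]],
  [1,[0,-1,95],[0,0,0]],
  [1,[0,-1,95],[0,0,0]],
])

```text
t: 2.5
position: [0.5674, 0.1477, 0.0066]
tool_rot: [[0.115, 0.993, 0.002], [0.993, -0.115, 0.0], [0.0, 0.002, -1.0]]
ft_force: [-0.4, -0.8, 8.5]
opening: 0.242
gripper_force: 79.4
```

```bash
python3 -c "
from h import *
st();go(548.5,-9,3,-6.6)"
```

```text
t 2.5 pos [567.4 147.7   6.6] yawy -6.59 F [-0.4 -0.8  8.5] op 0.242 gf 79.4
to (548.5, -9, 3, -6.6) shift [-157.8   -0.8    3.5] turn [ 0.12 -0.03  0.01]
```

Call:
send_rows([
  [1,[0,0,-2],[0,0,0]],
  [1,[-25,0,-2],[0,0,0]],
  [1,[-50,0,-2],[0,0,0]],
  [1,[-80,0,-2],[0,0,0]],
  [1,[-110,0,-2],[0,0,0]],
  [1,[-140,0,-2],[0,0,0]],
  [1,[-160,0,-2],[0,0,0]],
  [1,[-160,0,-2],[0,0,0]],
])

```text
t: 3.3
position: [0.5484, -0.0135, 0.0077]
tool_rot: [[0.117, 0.993, 0.001], [0.993, -0.117, -0.001], [-0.001, 0.001, -1.0]]
ft_force: [0.2, 0.5, -1.0]
opening: 0.242
gripper_force: 78.5
```

```bash
python3 - <<'E'
from h import *
st()
f=grab('top'); s=grab('scene')
a=f['image'][165:260,145:385]; save(a,'crop3.png',3.3)
E
```

```text
t 3.3 pos [548.4 -13.5   7.7] yawy -6.74 F [ 0.2  0.5 -1. ] op 0.242 gf 78.5
```

View pics/crop3.png

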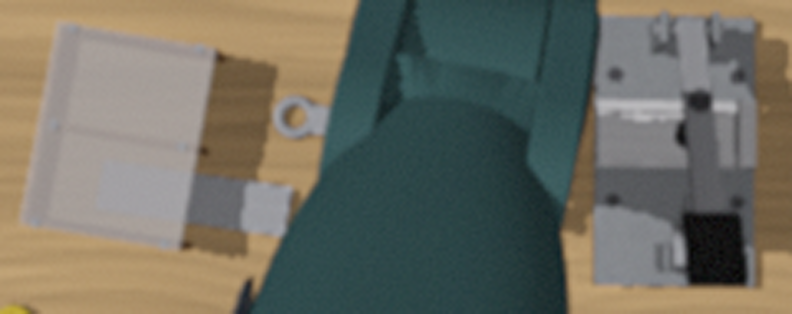

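The bar is out of the rack: its eye shows at crop (296,116), clear of the rack front. The strip hasn't moved. Next I release and take the bar again near the eye.

Call:
send_rows([
  [0,[0,0,2],[0,0,0]],
  [0,[0,0,2],[0,0,0]],
  [0,[0,0,2],[0,0,0]],
  [0,[0,0,-25],[0,0,0]],
  [0,[0,0,-50],[0,0,0]],
  [0,[-30,0,-100],[0,0,0]],
  [0,[-80,100,-150],[0,0,0]],
  [0,[-80,100,-150],[0,0,0]],
])

```text
t: 4.2
position: [0.6192, -0.0886, 0.1474]
tool_rot: [[0.114, 0.993, 0.002], [0.993, -0.114, -0.0], [-0.0, 0.002, -1.0]]
ft_force: [0.7, 0.2, 0.7]
opening: 0.498
gripper_force: 0.0
```

```bash
python3 - <<'E'
from h import *
st()
f=load('top')
print('eye',(1000*pt(f,145+296/3.3-.35,165+116/3.3-.35,.008)).round(1))
f=grab('top');s=grab('scene')
A=cv2.resize(f['image'][165:260,145:385],None,fx=3.3,fy=3.3,interpolation=cv2.INTER_CUBIC)
B=cv2.resize(s['image'][160:300,170:430],(A.shape[1],280))
save(np.vstack([A,B]),'crop4.png')
E
```

```text
t 4.2 pos [619.2 -88.6 147.4] yawy -6.54 F [0.7 0.2 0.7] op 0.498 gf 0.0
eye [565. 130.   8.]
```

View pics/crop4.png

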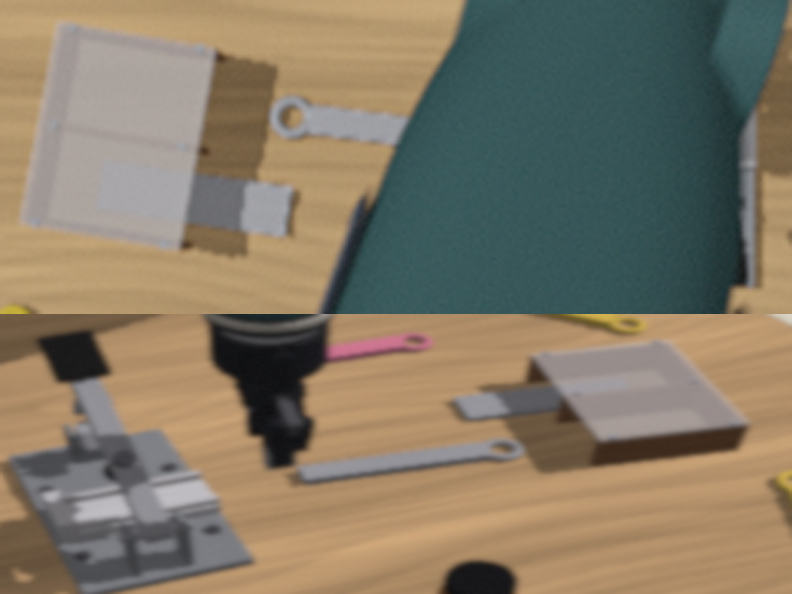

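```bash
python3 - <<'E'
from h import *
f=load('top');s=load('scene')
print((1000*pt(f,145+292/3.3-.35,165+118/3.3-.35,.008)).round(1),(1000*pt(s,170+503*260/792-.3,160+136/2-.3,.008)).round(1))
print('tip',(1000*pt(s,170+301*260/792-.3,160+(470-314)/2-.3,.012)).round(1))
go(560.5,95.5,80,-6.6);go(560.5,95.5,5,-6.6)
E
```

```text
[563.2 133.3   8. ] [568.2 134.5   8. ]
tip [542.4 -36.   12. ]
to (560.5, 95.5, 80, -6.6) shift [178.2 -85.1  67.1] turn [ 0.44  0.09 -0.08]
to (560.5, 95.5, 5, -6.6) shift [178.4 -85.7 142.1] turn [ 0.44  0.09 -0.08]
```

Call:
send_rows([
  [0,[45,-21,0],[0,0,0]],
  [0,[90,-43,20],[0,0,0]],
  [0,[135,-64,45],[0,0,0]],
  [0,[179,-85,67],[0.4,0,0]],
  [0,[179,-85,90],[0.4,0,0]],
  [0,[179,-85,90],[0.4,0,0]],
  [0,[179,-85,90],[0.4,0,0]],
])

```text
t: 5.0
position: [0.5543, 0.0994, 0.0553]
tool_rot: [[0.114, 0.993, -0.008], [0.993, -0.114, 0.001], [-0.0, -0.008, -1.0]]
ft_force: [1.2, -0.6, 0.4]
opening: 0.5
gripper_force: 0.0
```

```bash
python3 -c "
from h import *
st();go(561,96.5,4,-6.6)"
```

```text
t 5.0 pos [554.3  99.4  55.3] yawy -6.54 F [ 1.2 -0.6  0.4] op 0.5 gf 0.0
to (561, 96.5, 4, -6.6) shift [-2.2  7.3 51.3] turn [-0.44  0.02  0.06]
```

Call:
send_rows([
  [0,[-2,7,20],[-0.4,0,0]],
  [0,[-2,7,45],[-0.4,0,0]],
  [0,[-2,7,50],[-0.4,0,0]],
  [0,[-2,7,50],[-0.4,0,0]],
  [1,[-2,7,50],[-0.4,0,0]],
  [1,[-2,7,50],[-0.4,0,0]],
  [1,[-2,7,50],[-0.4,0,0]],
  [1,[-2,7,50],[-0.4,0,0]],
], force=90)

```text
t: 5.8
position: [0.5619, 0.0963, 0.0068]
tool_rot: [[0.115, 0.993, 0.002], [0.993, -0.115, -0.001], [-0.0, 0.003, -1.0]]
ft_force: [-3.0, -2.6, 10.1]
opening: 0.24
gripper_force: 87.9
```

```bash
python3 -c "
from h import *
st();go(556,96,44,0.7)"
```

```text
t 5.8 pos [561.9  96.3   6.8] yawy -6.6 F [-3.  -2.6 10.1] op 0.24 gf 87.9
to (556, 96, 44, 0.7) shift [ -1.   -5.7 -37.2] turn [ 0.14  0.02 -7.3 ]
```

Call:
send_rows([
  [1,[0,0,-20],[0,0,0]],
  [1,[-1,-5.7,-41],[0,0,-4]],
  [1,[-1,-5.7,-41],[0,0,-7.3]],
  [1,[-1,-5.7,-41],[0,0,-7.3]],
  [1,[-1,-5.7,-41],[0,0,-7.3]],
])

```text
t: 6.3
position: [0.5553, 0.0963, 0.0464]
tool_rot: [[-0.011, 1.0, 0.0], [1.0, 0.011, 0.0], [0.0, 0.0, -1.0]]
ft_force: [0.5, 0.3, -1.9]
opening: 0.236
gripper_force: 88.8
```

```bash
python3 - <<'E'
from h import *
st();go(556,-95,48,0.7)
s=grab('scene')
save(s['image'][150:300,160:380],'crop5.png',3.6)
E
```

```text
t 6.3 pos [555.3  96.3  46.4] yawy 0.61 F [ 0.5  0.3 -1.9] op 0.236 gf 88.8
to (556, -95, 48, 0.7) shift [-191.3   -1.3   -1.6] turn [ 0.03 -0.   -0.09]
```

View pics/crop5.png

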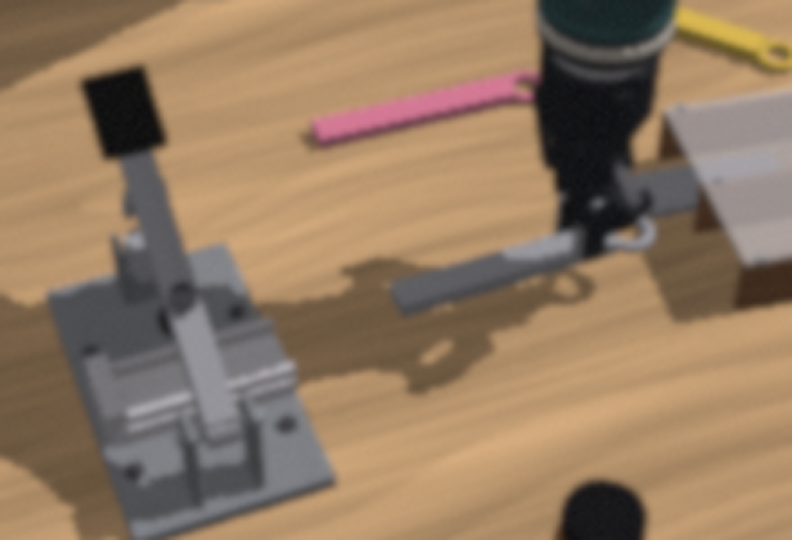

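The bar is held near the eye, with its tip at crop (400,293). I'll check its tilt and heading from depth.

```bash
python3 - <<'E'
from h import *
s=load('scene')
v,u=np.mgrid[205:250,262:330]
P=np.array([pt(s,a,b) for a,b in zip(u.ravel(),v.ravel())])*1000
P=P[(P[:,2]>30)&(P[:,2]<75)&(P[:,0]>530)&(P[:,0]<580)&(P[:,1]<65)]
for y0 in range(-50,65,10):
    Q=P[(P[:,1]>=y0)&(P[:,1]<y0+10)]
    if len(Q): print(y0,len(Q),'z med',np.median(Q[:,2]).round(1),'max',Q[:,2].max().round(1),'x',Q[:,0].min().round(1),Q[:,0].max().round(1))
print(P[:,1].min())
# clamp bed check
v,u=np.mgrid[235:275,180:245]
P=np.array([pt(s,a,b) for a,b in zip(u.ravel(),v.ravel())])*1000
for y0 in range(-260,-120,12):
    for lo,hi,n in((29,40,'rail'),(21,28,'bed')):
        Q=P[(P[:,1]>=y0)&(P[:,1]<y0+12)&(P[:,2]>lo)&(P[:,2]<hi)&(P[:,0]>500)&(P[:,0]<610)]
        if len(Q): print(n,y0,len(Q),Q[:,0].min().round(1),Q[:,0].mean().round(1),Q[:,0].max().round(1),np.median(Q[:,2]).round(1))
E
```

```text
-40 42 z med 48.9 max 51.7 x 546.7 570.1
-30 42 z med 49.2 max 52.3 x 545.3 570.0
-20 42 z med 49.4 max 51.2 x 544.8 569.4
-10 42 z med 49.1 max 50.8 x 542.7 568.6
0 43 z med 50.0 max 51.8 x 544.5 569.5
10 39 z med 49.9 max 51.7 x 545.2 570.3
20 41 z med 50.4 max 52.0 x 543.9 569.9
30 40 z med 50.8 max 52.7 x 543.6 569.6
40 41 z med 49.8 max 52.3 x 544.8 569.0
50 41 z med 50.2 max 52.0 x 544.4 568.7
60 18 z med 50.5 max 52.2 x 545.5 567.8
-39.00735941457351
rail -248 28 530.9 568.5 584.4 36.4
bed -248 14 537.7 569.9 584.7 23.7
rail -236 24 534.3 560.9 583.9 32.3
bed -236 28 539.2 568.4 584.4 25.3
rail -224 35 530.7 559.1 581.2 32.0
bed -224 73 537.1 558.5 585.1 24.3
rail -212 35 529.5 557.8 580.8 32.6
bed -212 66 537.7 557.7 585.9 24.8
rail -200 36 531.8 559.8 582.0 32.3
bed -200 62 538.9 557.6 586.3 25.0
rail -188 8 531.7 538.1 544.1 33.4
bed -188 13 540.9 556.6 583.7 25.6
rail -164 28 531.8 560.3 582.6 32.8
bed -164 34 539.6 556.4 585.0 25.5
rail -152 33 532.1 558.0 581.2 32.5
bed -152 65 538.4 558.7 587.0 24.9
rail -140 32 532.2 557.1 580.7 33.2
bed -140 63 538.0 557.8 583.5 25.1
rail -128 23 532.9 555.6 579.7 32.1
bed -128 55 534.2 557.6 583.3 24.7
```

Call:
send_rows([
  [1,[-25,0,-4],[0,0,0]],
  [1,[-60,0,-4],[0,0,0]],
  [1,[-95,0,-4],[0,0,0]],
  [1,[-130,0,-4],[0,0,0]],
  [1,[-160,0,-4],[0,0,0]],
  [1,[-180,0,-4],[0,0,0]],
  [1,[-180,0,-4],[0,0,0]],
  [1,[-180,0,-4],[0,0,0]],
])

```text
t: 7.15
position: [0.5572, -0.0838, 0.0497]
tool_rot: [[-0.011, 1.0, -0.001], [1.0, 0.011, 0.0], [0.0, -0.001, -1.0]]
ft_force: [-0.5, 0.0, -1.0]
opening: 0.241
gripper_force: 88.8
```

```bash
python3 - <<'E'
from h import *
st();go(555.5,-85,32.5,0.7)
s=grab('scene')
save(s['image'][150:300,160:380],'crop6.png',3.6)
E
```

```text
t 7.15 pos [557.2 -83.8  49.7] yawy 0.61 F [-0.5  0.  -1. ] op 0.241 gf 88.8
to (555.5, -85, 32.5, 0.7) shift [-1.2 -1.7 17.2] turn [-0.03 -0.02 -0.09]
```

View pics/crop6.png

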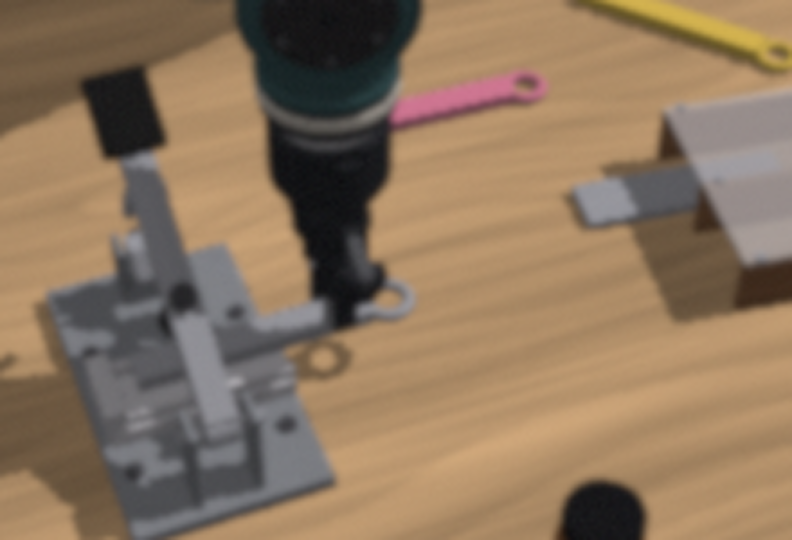

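The bar lies under the raised lever, above and between the rails, with its eye at crop (392,298). Next I lower it, then push it home.

Call:
send_rows([
  [1,[0,-1,8],[0,0,0]],
  [1,[0,-1,15],[0,0,0]],
  [1,[0,-1,16],[0,0,0]],
  [1,[0,-1,16],[0,0,0]],
  [1,[-4,-1,16],[0,0,0]],
  [1,[-8,-1,16],[0,0,0]],
  [1,[-10,-1,16],[0,0,0]],
  [1,[-10,-1,16],[0,0,0]],
])

```text
t: 8.0
position: [0.5566, -0.0942, 0.0341]
tool_rot: [[-0.012, 1.0, 0.0], [1.0, 0.012, -0.0], [-0.0, 0.0, -1.0]]
ft_force: [-0.2, 0.8, -2.2]
opening: 0.239
gripper_force: 88.8
```

```bash
python3 - <<'E'
from h import *
st()
E
```

```text
t 8.0 pos [556.6 -94.2  34.1] yawy 0.68 F [-0.2  0.8 -2.2] op 0.239 gf 88.8
```

Not yet in contact with the stop. I lower it slightly and push on gently.

Call:
send_rows([
  [1,[0,0,1],[0,0,0]],
  [1,[-2,0,1],[0,0,0]],
  [1,[-4,0,1],[0,0,0]],
  [1,[-4,0,1],[0,0,0]],
])

```text
t: 8.4
position: [0.5561, -0.0957, 0.0326]
tool_rot: [[-0.014, 1.0, -0.001], [1.0, 0.014, 0.005], [0.005, -0.0, -1.0]]
ft_force: [0.4, 14.4, -0.4]
opening: 0.24
gripper_force: 88.9
```

Call:
send_rows([
  [1,[-2,0,0],[0,0,0]],
  [1,[-3,0,0],[0,0,0]],
  [1,[-3,0,0],[0,0,0]],
])

```text
t: 8.7
position: [0.5555, -0.0959, 0.0323]
tool_rot: [[-0.015, 1.0, -0.001], [1.0, 0.015, 0.01], [0.01, -0.001, -1.0]]
ft_force: [1.6, 33.2, -0.7]
opening: 0.239
gripper_force: 89.0
```

Call:
send_rows([
  [1,[3.5,0,0.5],[0,0,0]],
  [1,[3.5,0,0.5],[0,0,0]],
  [0,[3.5,0,0.5],[0,0,0]],
  [0,[3.5,0,0.5],[0,0,0]],
  [0,[3.5,0,0.5],[0,0,0]],
  [0,[3.5,0,-30],[0,0,0]],
  [0,[30,0,-80],[0,0,0]],
  [0,[60,0,-120],[0,0,0]],
])

```text
t: 9.5
position: [0.5557, -0.0449, 0.1493]
tool_rot: [[-0.01, 1.0, -0.0], [1.0, 0.01, -0.0], [-0.0, -0.0, -1.0]]
ft_force: [0.8, -0.5, 0.0]
opening: 0.501
gripper_force: 0.0
```

Call:
send_rows([
  [1,[0,-40,-30],[0,0,0]],
  [1,[0,-80,-80],[0,0,0]],
  [1,[0,-115,-80],[0,0,0]],
  [1,[0,-115,-80],[0,0,0]],
  [1,[0,-115,-80],[0,0,0]],
])

```text
t: 10.0
position: [0.4407, -0.0462, 0.2284]
tool_rot: [[-0.012, 1.0, 0.002], [1.0, 0.012, -0.001], [-0.001, 0.002, -1.0]]
ft_force: [-0.0, 0.1, -1.0]
opening: -0.001
gripper_force: 0.0
```

```bash
python3 - <<'E'
from h import *
st();go(466,-187,215,0.7)
s=grab('scene');f=grab('top')
A=cv2.resize(s['image'][170:290,160:330],(765,540),interpolation=cv2.INTER_CUBIC)
save(A,'crop7.png')
E
```

```text
t 10.0 pos [440.7 -46.2 228.4] yawy 0.67 F [-0.   0.1 -1. ] op -0.001 gf 0.0
to (466, -187, 215, 0.7) shift [-141.    23.6   13.5] turn [ 0.1   0.04 -0.03]
```

View pics/crop7.png

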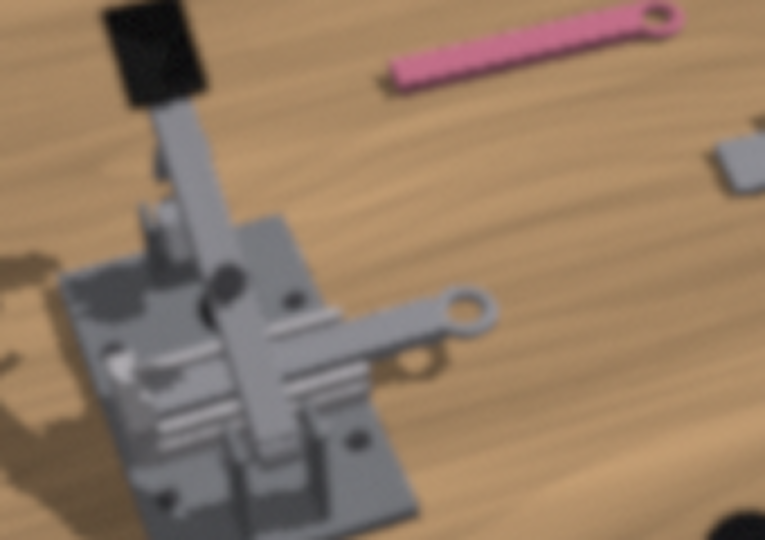

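The bar lies flat between the rails, with its eye at crop (466,310). Now I move over the palm plate.

Call:
send_rows([
  [1,[-35,6,0],[0,0,0]],
  [1,[-70,12,0],[0,0,0]],
  [1,[-105,18,0],[0,0,0]],
  [1,[-141,24,5],[0,0,0]],
  [1,[-141,24,13],[0,0,0]],
  [1,[-141,24,13],[0,0,0]],
  [1,[-141,24,13],[0,0,0]],
])

```text
t: 10.8
position: [0.4667, -0.186, 0.2142]
tool_rot: [[-0.013, 1.0, -0.001], [1.0, 0.013, 0.001], [0.001, -0.001, -1.0]]
ft_force: [0.5, 0.8, -0.1]
opening: 0.001
gripper_force: 0.0
```

```bash
python3 - <<'E'
from h import *
s=load('scene');print('eye',(1000*pt(s,160+466/4.5-.4,170+310/4.5-.4,.033)).round(1))
st()
for th in (0,.1,.2,.3,.4,.5,.52,.54):
    a=np.radians(34.9)-th; print(th); go(556+80-206*np.cos(a),-187,68+206*np.sin(a),.7)
E
```

```text
eye [557.9 -56.1  33. ]
t 10.8 pos [ 466.7 -186.   214.2] yawy 0.74 F [ 0.5  0.8 -0.1] op 0.001 gf 0.0
0
to (np.float64(467.048713570003), -187, np.float64(185.86204992977633), 0.7) shift [-1.   0.4 28.3] turn [-0.06 -0.05  0.04]
0.1
to (np.float64(456.12619513558354), -187, np.float64(168.4062464371506), 0.7) shift [ -0.9 -10.5  45.8] turn [-0.06 -0.05  0.04]
0.2
to (np.float64(447.0009163009946), -187, np.float64(149.94721692001724), 0.7) shift [ -0.8 -19.6  64.3] turn [-0.06 -0.05  0.04]
0.3
to (np.float64(439.76405383593533), -187, np.float64(130.66939789956749), 0.7) shift [ -0.7 -26.8  83.6] turn [-0.06 -0.05  0.04]
0.4
to (np.float64(434.48791607796784), -187, np.float64(110.765406971054), 0.7) shift [ -0.6 -32.1 103.5] turn [-0.06 -0.05  0.04]
0.5
to (np.float64(431.2252204515105), -187, np.float64(90.43411823244982), 0.7) shift [ -0.6 -35.3 123.8] turn [-0.06 -0.05  0.04]
0.52
to (np.float64(430.8175215891836), -187, np.float64(86.33440899497113), 0.7) shift [ -0.6 -35.7 127.9] turn [-0.06 -0.05  0.04]
0.54
to (np.float64(430.4918929824912), -187, np.float64(82.22736623834996), 0.7) shift [ -0.6 -36.1 132. ] turn [-0.06 -0.05  0.04]
```

Call:
send_rows([
  [1,[0,0,15],[0,0,0]],
  [1,[0,0,28],[0,0,0]],
  [1,[-1,-5,37],[0,0,0]],
  [1,[-1,-10,46],[0,0,0]],
  [1,[-1,-15,55],[0,0,0]],
  [1,[-1,-20,64],[0,0,0]],
  [1,[-1,-23,74],[0,0,0]],
  [1,[-1,-27,84],[0,0,0]],
])

```text
t: 11.6
position: [0.4393, -0.188, 0.13]
tool_rot: [[-0.012, 1.0, 0.0], [1.0, 0.012, -0.0], [-0.0, 0.0, -1.0]]
ft_force: [3.3, 0.1, 1.9]
opening: -0.004
gripper_force: 1.4
```

Call:
send_rows([
  [1,[0,-3,10],[0,0,0]],
  [1,[0,-5,20],[0,0,0]],
  [1,[0,-7,30],[0,0,0]],
  [1,[0,-8,38],[0,0,0]],
  [1,[0,-8,41],[0,0,0]],
  [1,[0,-8,43],[0,0,0]],
  [1,[0,-8,43],[0,0,0]],
])

```text
t: 12.3
position: [0.4312, -0.1883, 0.0873]
tool_rot: [[-0.012, 1.0, -0.001], [1.0, 0.012, -0.001], [-0.001, -0.001, -1.0]]
ft_force: [-3.6, -0.8, 10.1]
opening: 0.002
gripper_force: 5.1
```

Call:
send_rows([
  [1,[0,0,2],[0,0,0]],
  [1,[0,0,4],[0,0,0]],
  [1,[0,0,4],[0,0,0]],
])

```text
t: 12.6
position: [0.4309, -0.1883, 0.0833]
tool_rot: [[-0.012, 1.0, -0.001], [1.0, 0.012, -0.001], [-0.001, -0.001, -1.0]]
ft_force: [-5.4, -0.4, 12.3]
opening: -0.002
gripper_force: 5.9
```

Call:
send_rows([
  [1,[0,0,-5],[0,0,0]],
  [1,[0,0,-10],[0,0,0]],
  [1,[0,0,-40],[0,0,0]],
  [1,[40,0,-90],[0,0,0]],
  [1,[90,0,-120],[0,0,0]],
  [1,[140,-40,-120],[0,0,0]],
  [1,[180,-80,-120],[0,0,0]],
  [1,[220,-120,-120],[0,0,0]],
])

```text
t: 13.4
position: [0.3365, 0.0014, 0.2025]
tool_rot: [[-0.012, 1.0, -0.0], [1.0, 0.012, -0.0], [-0.0, -0.0, -1.0]]
ft_force: [0.4, 0.7, 0.2]
opening: -0.002
gripper_force: 0.0
```

```bash
python3 - <<'E'
from h import *
st()
s=grab('scene');f=grab('top')
A=cv2.resize(s['image'][170:290,160:330],(510,360),interpolation=cv2.INTER_CUBIC)
B=cv2.resize(f['image'][155:265,305:390],(278,360),interpolation=cv2.INTER_CUBIC)
save(np.hstack([A,B]),'crop8.png')
E
```

```text
t 13.4 pos [336.5   1.4 202.5] yawy 0.71 F [0.4 0.7 0.2] op -0.002 gf 0.0
```

View pics/crop8.png

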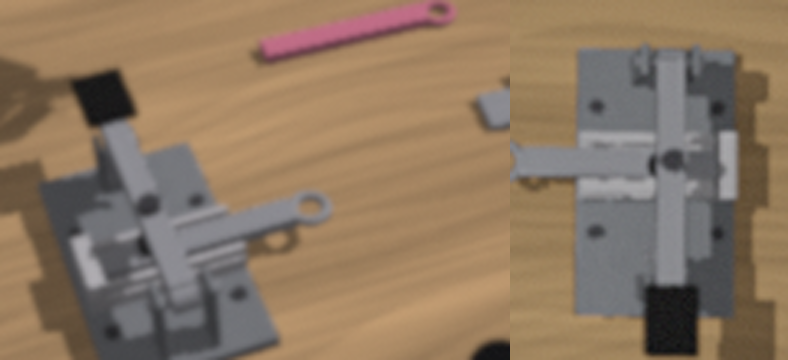

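The lever stays down, with its palm plate at crop (103,97), and the bar sits in the bed. One numeric check, then I hand it in.

```bash
python3 - <<'E'
from h import *
s=load('scene')
print('palm',pt(s,160+103/3,170+97/3).round(3),'eye',(1000*pt(s,160+312/3-.4,170+207/3-.4,.033)).round(1))
s=grab('scene');z=[pt(s,160+103/3,170+97/3)[2]];print(z)
f=load('top')
# bar's eye end in top view: depth >28mm along bed axis
for u in range(296,320): 
    p=pt(f,u,155+162/3.27); print(u,(p*1000).round(0),f['image'][int(155+162/3.27),u].tolist()) if u<312 else 0
E
```

```text
palm [ 0.437 -0.187  0.09 ] eye [558.6 -55.2  33. ]
[np.float64(0.08980739768540058)]
296 [554. -40.  30.] [148, 135, 127]
297 [554. -42.  32.] [141, 141, 144]
298 [554. -45.  30.] [126, 126, 130]
299 [557. -49.   2.] [123, 111, 98]
300 [557. -52.   1.] [147, 122, 88]
301 [557. -54.   2.] [158, 129, 92]
302 [557. -57.   0.] [159, 130, 91]
303 [557. -60.  -1.] [158, 130, 92]
304 [557. -63.   0.] [158, 129, 89]
305 [557. -65.   1.] [151, 126, 90]
306 [555. -67.  31.] [138, 123, 108]
307 [555. -69.  33.] [137, 137, 138]
308 [555. -72.  36.] [137, 138, 142]
309 [555. -75.  36.] [136, 137, 141]
310 [555. -77.  36.] [136, 138, 141]
311 [555. -80.  35.] [139, 141, 144]
```

```bash
python3 -c "
from plant import manip
print(manip.finish_job())"
```

```text
the job is handed in; nothing more can be done
None
```

The bar with the eye is in the clamp bed, pushed against the end stop (33 N felt at contact) with its eye out of the open end. The lever stayed down by itself (palm plate at z = 90 mm), and I handed the job in at about 13.5 s without touching the wide strip, jar or brush.

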